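# Load a slide holder under the stage's spring clip

### The job

Load the blue slide holder into the stage: with one fingertip hold the orange thumb plate of the spring clip pressed down, and keep it down while the other finger pushes the holder by its upright lip along the channel, beneath the raised jaw, fully home against the end stop. Then let the clip spring down onto the holder and move clear. The holder is only pushed, never picked up or tipped, and everything else on the bench stays where it is.

Things in the scene. Friction and masses are not known exactly. Their poses are not given: they have to be found in the camera images.
- stage: Fixed slide stage: white base, black deck, 210 (x) by 170 (y) mm, deck top 30 mm above the bench. Origin: centre of its underside, on the bench; x = the way the holder is pushed, y to the left of that, z up. A channel for the holder runs along x at y = -25 mm between two aluminium rails 5 mm high. The spring clip is hinged beside it, on a rod along x at y = +18 mm (rod and brackets at most 14 mm above the deck).
- end_stop (a point): Foot, on the deck, of the near face of the aluminium end stop that closes the channel: at stage x = +70, y = -25 mm. The stop is 8 mm high. The holder is home when its front edge touches this face.
- jaw_pad (a point): Centre of the underside of the clip's steel jaw pad, over the channel: 24 mm (stage x = +42 to +66 mm) by 16 mm. Closed it is 3 mm above the deck and bars the holder's way; it rises as the thumb plate is pressed. Closed, the jaw's top is 17 mm above the deck.
- thumb_plate (a point): Centre of the top of the clip's orange thumb plate, 130 mm along stage x (-95 to +35 mm), 28 mm across (stage y +36 to +64 mm). Released it slopes up away from the hinge by 0.25 rad, this point 22 mm above the deck; pressed level it is 14 mm above the deck (about 4 N), at its stop 11 mm (under 5 N). It springs back when released. A fingertip can slide along it while pressing.
- clip (a joint): Angle of the spring clip, rad: 0 closed (thumb plate up, jaw down); grows as the thumb plate is pressed and the jaw rises; level at 0.25, stop at 0.35. The holder passes beneath the jaw from 0.16 up (0.25 to 0.35 gives room). Resting on the loaded holder it reads about 0.13.
- holder: Blue slide holder to load, lying loose in the channel: plate 70 (x) by 44 (y) by 8 mm, about 90 g, a glass slide on top. Origin: centre of its underside; axes as the stage's. At its rear (-x) end stands a push lip 40 mm wide, 8 mm thick, rear face at x = -35 mm, top 24 mm above the underside. It starts before the jaw; fully home its origin is at stage x = +35, y = -25 mm.
- spare_holder: Bystander: an empty grey holder of the same shape lying on the bench beside the stage; origin at the centre of its underside.
- oil_bottle: Bystander: small amber bottle with a black cap, 30 mm diameter, 62 mm tall, near the stage; origin under its centre.
- marker: Bystander: white pen with a green cap lying on the bench near the stage, 135 mm long, 13 mm thick; origin under its middle, x along the pen.
- tube_rack: Bystander: blue rack with red-capped tubes, 75 by 155 mm, 81 mm tall; origin under its centre.
- slide_box: Bystander: white box with a blue lid, 97 by 87 mm, 36 mm tall; origin under its centre.
- jar: Bystander: clear jar with a red cap, 60 mm diameter, 75 mm tall; origin under its centre.
- dish: Bystander: clear shallow culture dish, 94 mm diameter, about 20 mm tall; origin under its centre.

How it is judged:
On the way, in this order (a step that is already met when the one before it is completed fails the run):
1. the clip is held open by its thumb plate, with the holder still in front of the jaw (value of joint clip above 0.15 rad and x of holder in the frame of stage below 0.0065 m), for 0.1 s.
2. a finger pushes the holder beneath the jaw while the clip is held open (value of joint clip above 0.145 rad and contact force between the fingers and holder above 0.05 N and x of holder in the frame of stage between 0.01 and 0.03 m).
3. the holder is fully home, with the clip still held open (value of joint clip above 0.145 rad and x of holder in the frame of stage above 0.0315 m), for 0.05 s.
At the end, for the whole second after the job is handed in: The blue holder lies flat in the channel, within 3.5 mm of touching the end stop and 5 mm of the channel's centre line, at rest, with the released clip's jaw resting on it (clip joint 0.08 to 0.15 rad) (x of holder in the frame of stage between 0.0315 and 0.039 m and y of holder in the frame of stage between -0.03 and -0.02 m and z of holder in the frame of stage between 0.027 and 0.033 m and value of joint clip between 0.08 and 0.15 rad and linear speed of holder below 0.01 m/s and angle between holder's own z axis and vertical below 0.05 rad).
It fails at once if the holder is lifted off the deck (8 mm) or tipped (0.25 rad) (z of holder in the frame of stage above 0.038 m or angle between holder's own z axis and vertical above 0.25 rad).
It fails at once if another thing on the bench is shifted by more than 20 mm or knocked over (distance of any of spare_holder, oil_bottle, marker, tube_rack, slide_box, jar, dish from where it was at the start of the episode above 0.02 m or angle between any of spare_holder, oil_bottle, tube_rack, slide_box, jar, dish's own z axis and vertical above 0.5 rad).
It also fails if it takes over 32 s, if anything falls off the work surface, if the arm or the gripper's body presses on something with over 40 N, if the wrist force passes 120 N, or if a joint passes its speed limit or range.

### The arm

A 7-joint arm with a two-finger parallel gripper is mounted at the origin on the work surface. World frame = base frame: x ahead of the robot, y to its left, z up, the work surface at z = 0. Lengths are in m, angles in rad, forces in N, time in s.
With the tool pointing down it reaches from about 0.4 to 0.85 m from the base axis. Payload 4.5 kg.
Tool frame: the origin (TCP) lies midway between the tips of the shut fingers; the grasp point (between the pads) lies 19 mm behind it; z points along the fingers, y is the direction in which the jaws open and shut (so a half turn about z gives the same grasp; the last joint's range is limited). The gripper opens to 88 mm and grips with 3 to 60 N. Pads are 18 mm wide; open, the fingers measure 123 mm over their backs; the gripper's body (75 mm by 187 mm) begins 45 mm behind the grasp point.
Start: joints at [1.216, 0.689, -0.195, 1.565, 0.157, 0.902, -0.215], TCP at [0.237, -0.578, 0.239] pointing down, gripper open.
Joint ranges: [-3.01, 3.01], [-0.46, 2.08], [-1.47, 1.51], [0.13, 2.56], [-1, 4.14], [0.04, 2.09], [-2.66, 2.66]. Speed limits (rad/s): [2.57, 2.57, 3.14, 3.14, 3.14, 3.14, 3.14].

### API

Orientations are given as a unit quaternion [x, y, z, w].
In Python, from plant import r gives the robot as it stands.
- The arm moves only by the tool play_rows, never from a script. Its argument "targets" is a list of rows, each an object of numbers: "jaw": the closure, from 0 (fully open) to 1 (shut); "dx", "dy", "dz": the shift along the tool's x, y, z in m; "yaw": the turn about the tool's z in rad. A call has exactly 5 rows; each row shifts and turns the pose as measured when the row begins, along the tool's axes as they then stand; what a row does not reach is not made up. A row lasts 1/10 s, in which the tool goes at most 50 mm and 8.59 degrees, less where a joint would pass 70% of its speed; a pose out of reach is approached as far as the arm can. A call with a gripper value outside its range is refused whole. The fingers move at their own pace and stop on an object; "squeeze" is the grip in N (left out, the last holds). Time passes only in rows, so rows that do not move let the fingers close, or fill a call up. It gives the time, the measured TCP pose, the force and the opening at its end, in the units of the state.
- r.get_state(): the state, without advancing time (a new reading comes with each control period).
- r.snapshot(name): name is "side" or "top"; returns a dict with "frame" (384x512x3 uint8, red, green, blue), "z_map" (384x512 float32, m along the optical axis (not along the pixel's ray), 0 where there is no reading), "mtx" (3x3 intrinsics, pixels), "dist_coeffs" ([k1, k2, p1, p2, k3] as OpenCV has them; the pictures are not rectified), "position" and "orientation" of the camera in the world. Camera axes: x right, y up, looking along -z (the intrinsics and any distortion apply to the point x, -y, -z); pixel columns grow to the right and rows downward; lengths in m; the calibration is good to about 2 mm. A picture is of the moment at which its call begins.
- r.finish_job(): hands the job in, once; it reports no verdict.
The state is a dict: "clock": time; "q": joint angles; "qd": joint speeds; "joint_torque": joint torques, N m; "tool_pos": TCP position; "eef_rot": TCP orientation; "contact_force": force on the tool from outside, world axes, zero at the start; "moment": the same for the moment, N m; "opening": opening from 0.0 (shut) to 1.0 (fully open).
Only numpy, scipy, OpenCV 4.12 (cv2) and the standard library are available. Lean on these libraries where they do the work, as an engineer would, in place of code of your own. Each camera call takes 0.05 s, during which the arm holds its last target.

## Working session

There is one attempt and no reset: what is moved stays moved. The work goes in short steps, Python scripts to look and compute and a tool call to move; the robot and the scene stay as the last step left them, time stands still between calls to the robot, and variables do not carry over. Pictures are saved under pics/ and viewed, and the job is handed in when it is done.

Besides the shell and the picture viewer there is one more tool, called after "Emit:" in YAML: its name, and indented under it one key for each argument. play_rows: Moves the arm, as the interface text tells. Its arguments: {"type":"object","properties":{"targets":{"type":"array"},"squeeze":{"type":"number"}},"required":["targets"]}

```bash
mkdir -p pics; ls
python3 - <<'E'
from plant import r
import cv2,numpy as np
s=r.get_state()
for k in s: print(k,np.round(s[k],4))
for n in("side","top"):
    d=r.snapshot(n)
    cv2.imwrite(f"pics/{n}0.png",d["frame"][:,:,::-1])
    np.savez(f"{n}0.npz",**d)
    print(n,d["mtx"],d["dist_coeffs"],d["position"],d["orientation"])
E
```

```text
pics
clock 0.0
q [ 1.2158  0.69   -0.1945  1.5663  0.1573  0.9025 -0.2151]
qd [-0.0005  0.0001  0.0005  0.0007 -0.0007  0.0007  0.0003]
joint_torque [-3.00000e-04 -5.27549e+01 -1.26700e+00 -1.53425e+01 -5.26000e-02
  6.70000e-03  2.00000e-04]
tool_pos [ 0.2367 -0.5778  0.2379]
eef_rot [ 9.812e-01  1.932e-01 -2.000e-04 -9.000e-04]
contact_force [ 0.5235  0.5361 -0.256 ]
moment [ 0.0399  0.0068 -0.002 ]
opening 1.0035
side [[487.56575617   0.         266.2087722 ]
 [  0.         487.56575617 189.96909189]
 [  0.           0.           1.        ]] [-0.08744101  0.          0.          0.          0.        ] [-0.06413696  0.77083117  0.76141893] [-0.15661767  0.42640118  0.84418798 -0.28460428]
top [[439.58546027   0.         256.6644661 ]
 [  0.         439.58546027 205.23910569]
 [  0.           0.           1.        ]] [-0.10490235  0.          0.          0.          0.        ] [0.40395908 0.01955245 1.32011912] [-0.04635307  0.04786109  0.70990498 -0.70113881]
```

View pics/side0.png

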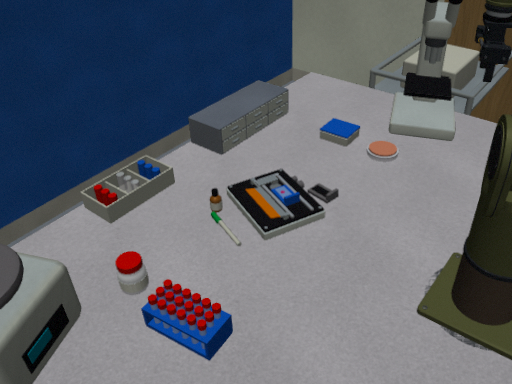

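View pics/top0.png

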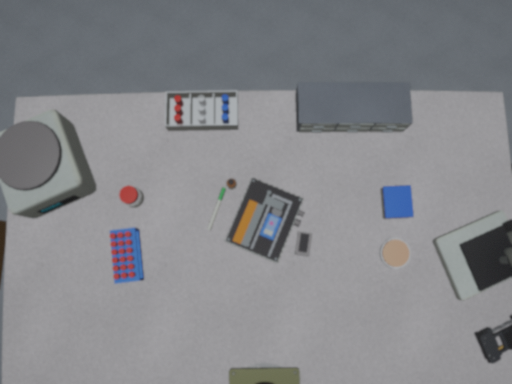

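Run:
```python
import cv2,numpy as np
a=cv2.imread("pics/top0.png")[165:275,205:325]
cv2.imwrite("pics/topz.png",cv2.resize(a,None,fx=5,fy=5,interpolation=cv2.INTER_CUBIC))
a=cv2.imread("pics/side0.png")[150:250,200:350]
cv2.imwrite("pics/sidez.png",cv2.resize(a,None,fx=5,fy=5,interpolation=cv2.INTER_CUBIC))
```

```text
(no output)
```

View pics/topz.png

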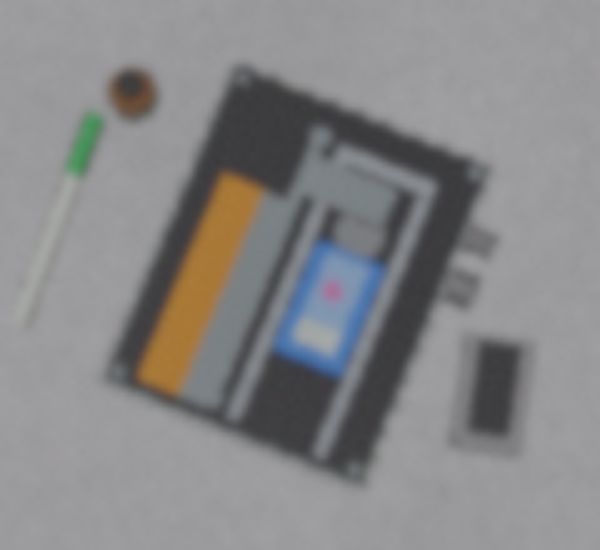

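View pics/sidez.png

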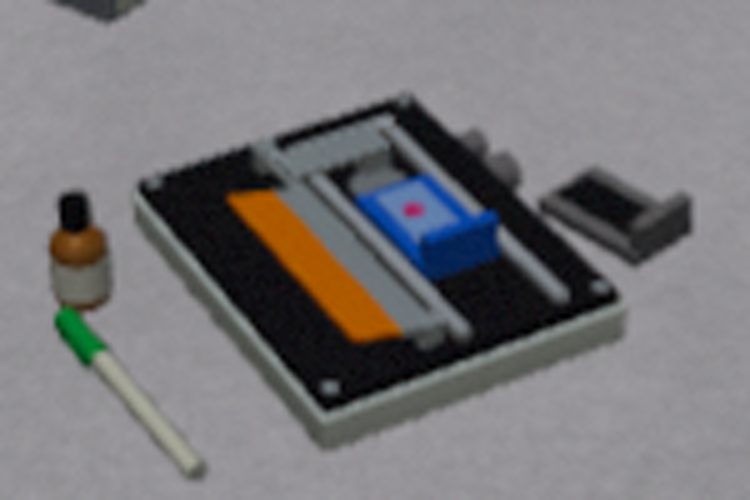

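```bash
cat > h.py <<'E'
import numpy as np,cv2
from scipy.spatial.transform import Rotation as R
def cloud(d):
    h,w=d["z_map"].shape
    u,v=np.meshgrid(np.arange(w,dtype=float),np.arange(h,dtype=float))
    p=cv2.undistortPoints(np.stack([u,v],-1).reshape(-1,1,2),d["mtx"],d["dist_coeffs"]).reshape(-1,2)
    z=d["z_map"].reshape(-1).astype(float)
    c=np.stack([p[:,0]*z,-p[:,1]*z,-z],1)
    return (R.from_quat(d["orientation"]).apply(c)+d["position"]).reshape(h,w,3)
def ray(d,uv,zp):
    p=cv2.undistortPoints(np.array(uv,float).reshape(-1,1,2),d["mtx"],d["dist_coeffs"]).reshape(-1,2)
    c=R.from_quat(d["orientation"]).apply(np.c_[p[:,0],-p[:,1],-np.ones(len(p))])
    o=np.array(d["position"]); t=(np.broadcast_to(zp,len(p))-o[2])/c[:,2]
    return o+c*t[:,None]
E
python3 - <<'E'
from h import *
for n in("top","side"):
    d=np.load(n+"0.npz"); P=cloud(d); f=d["frame"].astype(int)
    print(n)
    if n=="top": uv=np.array([(242,68),(488,165),(362,483),(108,378)])/5+[205,165]-0.4
    else: uv=np.array([(138,190),(404,95),(626,308),(322,415)])/5+[200,150]-0.4
    C=ray(d,uv,0.03); print(np.round(C,4)); print(np.linalg.norm(C-np.roll(C,-1,0),axis=1), C.mean(0))
    hs=cv2.cvtColor(d["frame"],cv2.COLOR_RGB2HSV).astype(int)
    roi=(abs(P[...,0]-C[:,0].mean())<.14)&(abs(P[...,1]-C[:,1].mean())<.14)&(d["z_map"]>0)
    bench=(P[...,2]<0.015)&roi; print("bench z",np.median(P[...,2][bench]))
    deck=roi&(hs[...,2]<60)&(P[...,2]>.015)&(P[...,2]<.045)
    print("deck",deck.sum(),np.median(P[...,2][deck]))
    m=roi&(P[...,2]>.015)&(P[...,2]<.07)
    k,lab=cv2.connectedComponents(m.astype(np.uint8)); 
    big=np.argmax(np.bincount(lab[lab>0])); print("stagecomp",(lab==big).sum(),cv2.minAreaRect(P[lab==big][:,:2].astype(np.float32)*1000))
    o=roi&(hs[...,0]>8)&(hs[...,0]<25)&(hs[...,1]>180)&(hs[...,2]>120)&(P[...,2]>.03)
    k,lab=cv2.connectedComponents(o.astype(np.uint8)); o=lab==np.argmax(np.bincount(lab[lab>0]))
    print("orange",o.sum(),P[o].mean(0),cv2.minAreaRect(P[o][:,:2].astype(np.float32)*1000))
    b=roi&(hs[...,0]>100)&(hs[...,0]<130)&(hs[...,1]>90)&(P[...,2]>.03)
    k,lab=cv2.connectedComponents(b.astype(np.uint8)); b=lab==np.argmax(np.bincount(lab[lab>0]))
    print("blue",b.sum(),P[b].mean(0),P[b][:,2].min(),P[b][:,2].max(),cv2.minAreaRect(P[b][:,:2].astype(np.float32)*1000))
E
```

```text
top
[[ 0.6586  0.0256  0.03  ]
 [ 0.5982 -0.1199  0.03  ]
 [ 0.4116 -0.0415  0.03  ]
 [ 0.4746  0.1063  0.03  ]]
[0.15755932 0.20243791 0.16078667 0.2008941 ] [ 0.53575605 -0.0073662   0.03      ]
bench z -0.00013450837243667024
deck 1 0.031533702396016716
stagecomp 4067 ((531.6414184570312, -13.599372863769531), (187.84872436523438, 210.34165954589844), 66.6578598022461)Traceback (most recent call last):
  File "<stdin>", line 17, in <module>
    return _wrapfunc(a, 'argmax', axis=axis, out=out, **kwds)
    return bound(*args, **kwds)
ValueError: attempt to get argmax of an empty sequence
```

Run:
```python
from h import *
for n in("top","side"):
    d=np.load(n+"0.npz"); P=cloud(d)
    hs=cv2.cvtColor(np.ascontiguousarray(d["frame"]),cv2.COLOR_RGB2HSV).astype(int)
    pts={"top":[(205+200/5,165+300/5),(205+320/5,165+330/5),(205+290/5,165+410/5),(205+250/5,165+120/5),(205+360/5,165+190/5)],
     "side":[(200+300/5,150+250/5),(200+410/5,150+210/5),(200+450/5,150+255/5),(200+200/5,150+200/5),(200+480/5,150+280/5)]}[n]
    for u,v in pts:
        u,v=int(u),int(v); print(n,u,v,hs[v,u],d["frame"][v,u],P[v,u].round(4),d["z_map"][v-1:v+2,u-1:u+2].round(3).tolist())
```

```text
top 245 225 [ 17 173 168] [168 120  54] [0.5167 0.0502 0.0527] [[1.277999997138977, 1.2740000486373901, 1.2710000276565552], [1.2740000486373901, 1.2710000276565552, 1.2799999713897705], [1.2710000276565552, 1.2690000534057617, 1.274999976158142]]
top 269 231 [ 90   9 166] [160 166 166] [ 0.4995 -0.0193  0.0386] [[1.2869999408721924, 1.284999966621399, 1.2790000438690186], [1.281999945640564, 1.2829999923706055, 1.2799999713897705], [1.281999945640564, 1.2799999713897705, 1.281000018119812]]
top 263 247 [120   4  65] [64 64 65] [ 0.4535 -0.0013  0.0282] [[1.2899999618530273, 1.2879999876022339, 1.2890000343322754], [1.284000039100647, 1.2869999408721924, 1.2879999876022339], [1.2890000343322754, 1.284999966621399, 1.284000039100647]]
top 255 189 [120   8  63] [61 61 63] [0.6259 0.0201 0.0293] [[1.3070000410079956, 1.305999994277954, 1.3070000410079956], [1.3079999685287476, 1.309000015258789, 1.309000015258789], [1.3079999685287476, 1.3079999685287476, 1.3049999475479126]]
top 277 203 [ 99  19 133] [123 130 133] [ 0.5801 -0.0436  0.0503] [[1.2869999408721924, 1.2890000343322754, 1.28
[... 674 characters left out ...]
 [ 0.4859 -0.0051  0.0372] [[1.187999963760376, 1.1890000104904175, 1.190000057220459], [1.190000057220459, 1.194000005722046, 1.1950000524520874], [1.1890000104904175, 1.187000036239624, 1.2009999752044678]]
side 240 190 [145 102  15] [14  9 15] [0.6201 0.0266 0.0316] [[1.2489999532699585, 1.253000020980835, 1.2510000467300415], [1.253000020980835, 1.2450000047683716, 1.2480000257492065], [1.2480000257492065, 1.2489999532699585, 1.2489999532699585]]
side 296 206 [120  32  16] [14 14 16] [ 0.4685 -0.0061  0.0291] [[1.1890000104904175, 1.190999984741211, 1.1859999895095825], [1.190999984741211, 1.190000057220459, 1.1920000314712524], [1.184000015258789, 1.1920000314712524, 1.184000015258789]]
```

Run:
```python
from h import *
def big(m):
    k,lab,st,_=cv2.connectedComponentsWithStats(m.astype(np.uint8)); return lab==1+np.argmax(st[1:,4])
def rect(d,m,zp):
    v,u=np.nonzero(m); X=ray(d,np.c_[u,v],zp)[:,:2]*1000
    (c,s,a)=cv2.minAreaRect(X.astype(np.float32)); return np.round(c,1),np.round(s,1),round(a,2),X.mean(0).round(1),m.sum()
for n in("top","side"):
    d=np.load(n+"0.npz"); P=cloud(d); hs=cv2.cvtColor(np.ascontiguousarray(d["frame"]),cv2.COLOR_RGB2HSV).astype(int)
    roi=(abs(P[...,0]-.535)<.15)&(abs(P[...,1]+.007)<.15)
    dark=big(cv2.morphologyEx((roi&(hs[...,2]<(95 if n=="top" else 50))).astype(np.uint8),cv2.MORPH_CLOSE,np.ones((9,9))))
    print(n,"dark",rect(d,dark,.03))
    o=big(roi&(hs[...,0]>8)&(hs[...,0]<25)&(hs[...,1]>110)&(hs[...,2]>100)); print("orange",rect(d,o,.052))
    b=big(roi&(hs[...,0]>98)&(hs[...,0]<130)&(hs[...,1]>70)&(hs[...,2]>50));print("blue",rect(d,b,.038),P[b][:,2].min(),P[b][:,2].max())
    if n=="side":
        lip=b&(P[...,2]>.046); print(P[lip].mean(0),cv2.minAreaRect((P[lip][:,:2]*1000).astype(np.float32)))
```

```text
top dark (array([535.9,  -5.9]), array([160.9, 200.6]), 66.5, array([538.3, -15.2]), np.int64(1998))
orange (array([528.7,  52.3]), array([ 26.4, 132.3]), 66.64, array([528. ,  52.6]), np.int64(414))
blue (array([513.7, -23.5]), array([46., 76.]), 66.08, array([513.9, -23.6]), np.int64(278)) 0.024068977351872745 0.05856831954301689
side dark (array([518.9, -31.1]), array([232.5, 204.7]), 66.78, array([511.8,  -6.1]), np.int64(2335))
orange (array([526.2,  54.1]), array([ 24. , 134.9]), 66.69, array([524.6,  54.8]), np.int64(333))
blue (array([508.5, -24.7]), array([57.8, 82.3]), 67.63, array([508.8, -19.4]), np.int64(375)) 0.028662334931116584 0.05674195153633954
[ 0.48391396 -0.00889494  0.05195734] ((486.09979248046875, -9.504413604736328), (42.26103591918945, 14.644944190979004), 72.65859985351562)
```

Emit:
play_rows:
  targets:
    - {"jaw":0.32,"dx":0.03,"dy":-0.032,"dz":0,"yaw":0}
    - {"jaw":0.32,"dx":0.03,"dy":-0.032,"dz":0,"yaw":0}
    - {"jaw":0.32,"dx":0.03,"dy":-0.032,"dz":0,"yaw":0}
    - {"jaw":0.32,"dx":0.03,"dy":-0.032,"dz":0,"yaw":0}
    - {"jaw":0.32,"dx":0.03,"dy":-0.032,"dz":0,"yaw":0}

```text
clock: 0.6
tool_pos: [0.3129, -0.3728, 0.2351]
eef_rot: [0.982, 0.186, -0.002, 0.0]
contact_force: [0.6, 0.5, -0.4]
opening: 0.678
```

Emit:
play_rows:
  targets:
    - {"jaw":0.32,"dx":0.03,"dy":-0.032,"dz":0,"yaw":0.1}
    - {"jaw":0.32,"dx":0.03,"dy":-0.032,"dz":0,"yaw":0}
    - {"jaw":0.32,"dx":0.03,"dy":-0.032,"dz":0,"yaw":0}
    - {"jaw":0.32,"dx":0.03,"dy":-0.032,"dz":0,"yaw":0}
    - {"jaw":0.32,"dx":0.03,"dy":-0.032,"dz":0,"yaw":0}

```text
clock: 1.1
tool_pos: [0.4114, -0.1679, 0.2341]
eef_rot: [0.991, 0.134, -0.003, -0.0]
contact_force: [0.6, 0.4, 1.0]
opening: 0.683
```

Emit:
play_rows:
  targets:
    - {"jaw":0.32,"dx":0.03,"dy":-0.02,"dz":0,"yaw":0.14}
    - {"jaw":0.32,"dx":0.025,"dy":-0.02,"dz":0,"yaw":0.14}
    - {"jaw":0.32,"dx":0.02,"dy":-0.02,"dz":0,"yaw":0.14}
    - {"jaw":0.32,"dx":0.0,"dy":-0.02,"dz":0,"yaw":0.14}
    - {"jaw":0.32,"dx":0,"dy":0,"dz":0,"yaw":0.14}

```text
clock: 1.6
tool_pos: [0.4854, -0.0654, 0.2327]
eef_rot: [0.975, -0.22, -0.003, -0.002]
contact_force: [0.1, 0.4, 0.1]
opening: 0.683
```

```bash
cat > go.py <<'E'
from h import *
from plant import r
import sys
S=np.array([.536,-.0055]); YAW=np.deg2rad(-23.35)
ex=np.array([np.cos(YAW),np.sin(YAW)]); ey=np.array([-ex[1],ex[0]])
def st():
    s=r.get_state(); p=np.array(s["tool_pos"]); Rm=R.from_quat(s["eef_rot"])
    M=Rm.as_matrix(); a=np.arctan2(M[1,0],M[0,0])
    q=p[:2]-S
    print("t",s["clock"],"stage mm",(np.array([q@ex,q@ey,p[2]-.03])*1000).round(1),"yawerr(tool)",round(a-YAW,4),"tilt",M[:2,2].round(4),"F",np.round(s["contact_force"],2),"open",s["opening"])
    return p,Rm,a
if __name__=="__main__":
    p,Rm,a=st()
    if len(sys.argv)>3:
        g=np.array([float(v)/1000 for v in sys.argv[1:4]])
        w=np.r_[S+ex*g[0]+ey*g[1],.03+g[2]]
        print("tool shift mm",(Rm.inv().apply(w-p)*1000).round(1),"yaw",round(a-YAW,4))
E
python3 go.py -75 12 60
```

```text
t 1.6 stage mm [-22.7 -75.  202.7] yawerr(tool) -0.0364 tilt [-0.0054  0.0049] F [0.11 0.4  0.14] open 0.6827917440679022
tool shift mm [-54.5 -84.8 143.2] yaw -0.0364
```

Emit:
play_rows:
  targets:
    - {"jaw":0.32,"dx":-0.018,"dy":-0.028,"dz":0.01,"yaw":-0.036}
    - {"jaw":0.32,"dx":-0.018,"dy":-0.028,"dz":0.02,"yaw":0}
    - {"jaw":0.32,"dx":-0.017,"dy":-0.028,"dz":0.03,"yaw":0}
    - {"jaw":0.32,"dx":0,"dy":0,"dz":0.04,"yaw":0}
    - {"jaw":0.32,"dx":0,"dy":0,"dz":0.035,"yaw":0}

```text
clock: 2.1
tool_pos: [0.4765, 0.0391, 0.0976]
eef_rot: [0.979, -0.202, 0.004, -0.004]
contact_force: [0.1, 0.3, -0.8]
opening: 0.684
```

```bash
python3 go.py -75 12 40
```

```text
t 2.1 stage mm [-72.3  17.4  67.6] yawerr(tool) -0.0003 tilt [0.0086 0.0057] F [ 0.06  0.32 -0.84] open 0.6839653302556793
tool shift mm [-2.9  5.6 27.6] yaw -0.0003
```

Emit:
play_rows:
  targets:
    - {"jaw":0.32,"dx":-0.003,"dy":0.006,"dz":0.01,"yaw":0}
    - {"jaw":0.32,"dx":0,"dy":0,"dz":0.01,"yaw":0}
    - {"jaw":0.32,"dx":0,"dy":0,"dz":0.007,"yaw":0}
    - {"jaw":0.32,"dx":0,"dy":0,"dz":0,"yaw":0}
    - {"jaw":0.32,"dx":0,"dy":0,"dz":0,"yaw":0}

```text
clock: 2.6
tool_pos: [0.4698, 0.0364, 0.0651]
eef_rot: [0.98, -0.201, 0.0, -0.003]
contact_force: [0.7, 0.4, -0.8]
opening: 0.678
```

```bash
python3 go.py -75 12 30
python3 - <<'E'
from plant import r
import cv2,numpy as np
for n in("side","top"):
    d=r.snapshot(n); np.savez(f"{n}1.npz",**d)
    f=d["frame"][:,:,::-1]
    a=f[140:250,200:340] if n=="side" else f[165:275,205:325]
    cv2.imwrite(f"pics/{n}1.png",cv2.resize(a,None,fx=5,fy=5,interpolation=cv2.INTER_CUBIC))
E
```

```text
t 2.6 stage mm [-77.4  12.2  35.1] yawerr(tool) 0.0023 tilt [0.0019 0.006 ] F [ 0.72  0.4  -0.76] open 0.6777745723638777
tool shift mm [2.4 0.3 5.1] yaw 0.0023
```

View pics/side1.png

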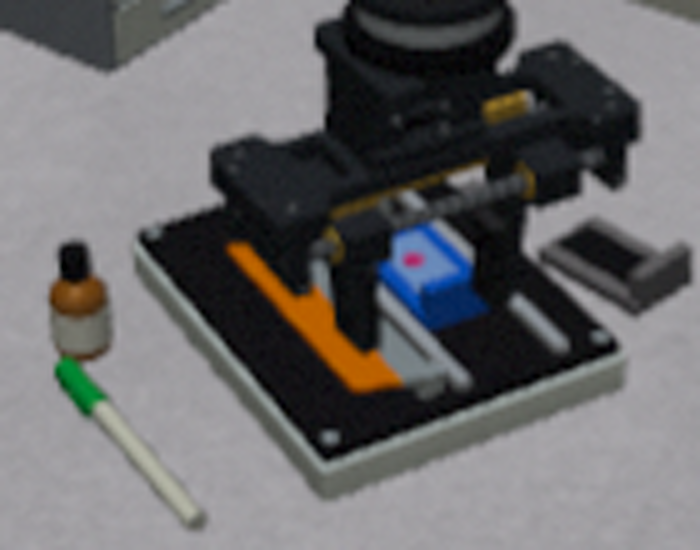

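View pics/top1.png

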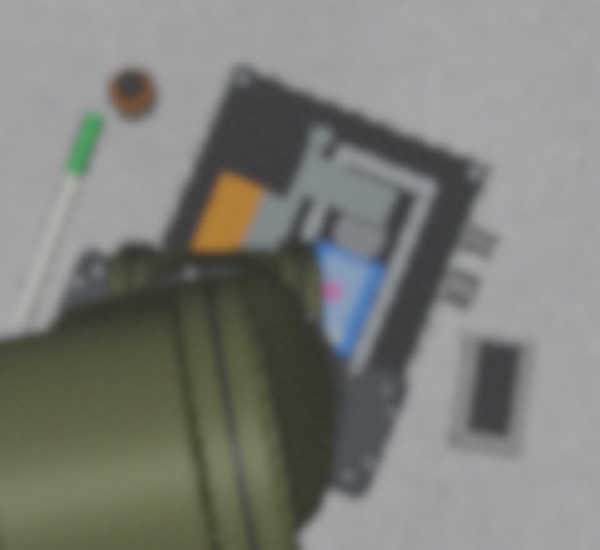

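Run:
```python
from go import *
d=np.load("side1.npz"); im=cv2.imread("pics/side1.png")
Rc=R.from_quat(d["orientation"])
def pj(s):
    s=np.array(s,float)/1000; w=np.c_[S+s[:,:1]*ex+s[:,1:2]*ey, s[:,2]+.03]
    c=Rc.inv().apply(w-d["position"])*[1,-1,-1]
    return (cv2.projectPoints(c,np.zeros(3),np.zeros(3),d["mtx"],d["dist_coeffs"])[0].reshape(-1,2)-[200,140]+.4)*5
x=-77.4;z=35.1;c=12.2
for pts,col in [([(x-9,c+30,z),(x+9,c+30,z),(x+9,c+47.5,z),(x-9,c+47.5,z)],(0,0,255)),([(x-9,c-30,z),(x+9,c-30,z),(x+9,c-47.5,z),(x-9,c-47.5,z)],(0,255,255)),
  ([(-105,-85,0),(105,-85,0),(105,85,0),(-105,85,0)],(0,255,0)),([(-95,64,25.5),(35,64,25.5),(35,36,18.5),(-95,36,18.5)],(255,0,255)),
  ([(-48,-45,24),(-40,-45,24),(-40,-5,24),(-48,-5,24)],(255,255,0))]:
    cv2.polylines(im,[pj(pts).astype(np.int32)],True,col,1)
cv2.imwrite("pics/side1o.png",im)
```

```text
(no output)
```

View pics/side1o.png

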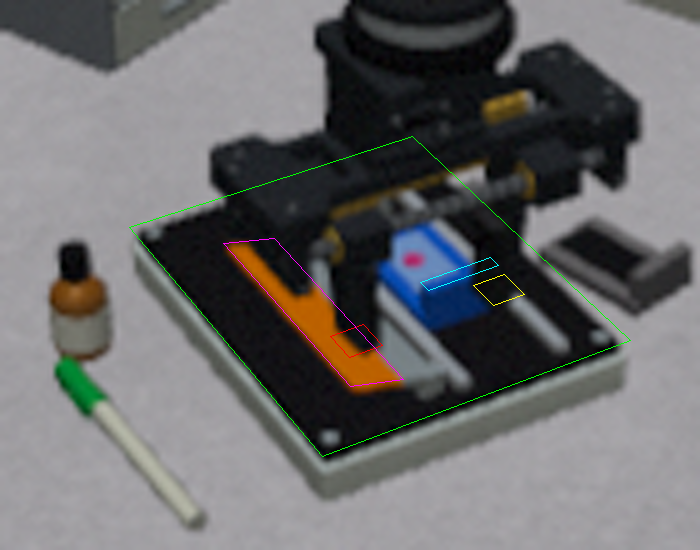

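Emit:
play_rows:
  targets:
    - {"jaw":0.32,"dx":0.002,"dy":0,"dz":0.006,"yaw":0.002}
    - {"jaw":0.32,"dx":0,"dy":0,"dz":0.006,"yaw":0}
    - {"jaw":0.32,"dx":0,"dy":0,"dz":0.002,"yaw":0}
    - {"jaw":0.32,"dx":0,"dy":0,"dz":0,"yaw":0}
    - {"jaw":0.32,"dx":0,"dy":0,"dz":0,"yaw":0}

```text
clock: 3.2
tool_pos: [0.4735, 0.0361, 0.0518]
eef_rot: [0.979, -0.202, 0.002, -0.004]
contact_force: [-0.9, 0.5, 2.0]
opening: 0.681
```

```bash
python3 go.py -75 12 13.5
```

```text
t 3.2 stage mm [-73.9  13.5  21.8] yawerr(tool) 0.0003 tilt [0.0064 0.007 ] F [-0.93  0.46  2.01] open 0.6807377164566116
tool shift mm [-1.2  1.5  8.3] yaw 0.0003
```

Contact at about the expected height. Pressing further.

Emit:
play_rows:
  targets:
    - {"jaw":0.32,"dx":-0.001,"dy":0.001,"dz":0.004,"yaw":0}
    - {"jaw":0.32,"dx":0,"dy":0,"dz":0.004,"yaw":0}
    - {"jaw":0.32,"dx":0,"dy":0,"dz":0.002,"yaw":0}
    - {"jaw":0.32,"dx":0,"dy":0,"dz":0,"yaw":0}
    - {"jaw":0.32,"dx":0,"dy":0,"dz":0,"yaw":0}

```text
clock: 3.7
tool_pos: [0.4738, 0.0371, 0.0418]
eef_rot: [0.979, -0.201, 0.004, -0.005]
contact_force: [0.1, 0.6, 4.7]
opening: 0.685
```

```bash
python3 go.py -75 12 13.5
python3 - <<'E'
from plant import r
import cv2,numpy as np
for n in("side","top"):
    d=r.snapshot(n); np.savez(f"{n}2.npz",**d)
    f=d["frame"][:,:,::-1]
    a=f[140:250,200:340] if n=="side" else f[165:275,205:325]
    cv2.imwrite(f"pics/{n}2.png",cv2.resize(a,None,fx=5,fy=5,interpolation=cv2.INTER_CUBIC))
E
python3 go.py
```

```text
t 3.7 stage mm [-74.   14.4  11.8] yawerr(tool) 0.0018 tilt [0.0101 0.0089] F [0.14 0.6  4.67] open 0.6848292039423397
tool shift mm [-1.   2.4 -1.7] yaw 0.0018
t 3.8 stage mm [-74.   14.4  11.9] yawerr(tool) 0.0017 tilt [0.0102 0.0089] F [-0.64  1.17  4.97] open 0.6764827756324846
```

View pics/side2.png

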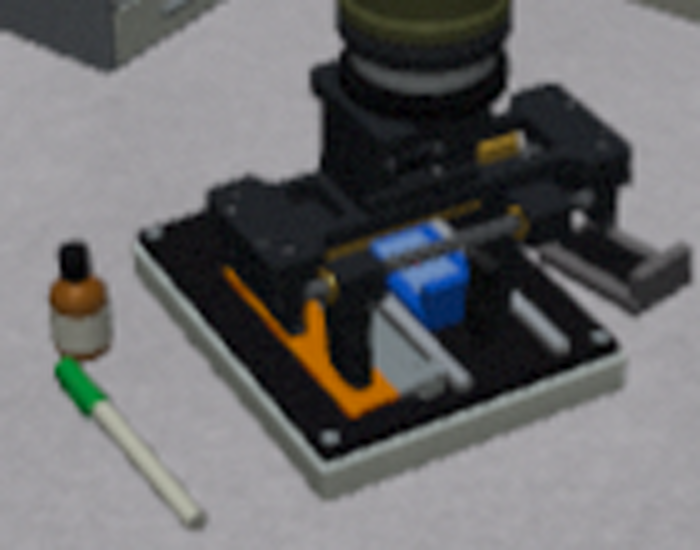

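View pics/top2.png

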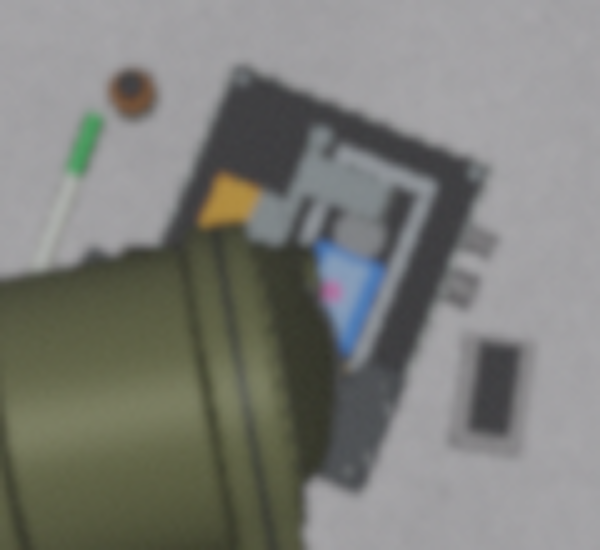

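Emit:
play_rows:
  targets:
    - {"jaw":0.32,"dx":0.004,"dy":0.001,"dz":-0.001,"yaw":0.002}
    - {"jaw":0.32,"dx":0.005,"dy":0.001,"dz":0,"yaw":0}
    - {"jaw":0.32,"dx":0.005,"dy":0,"dz":0,"yaw":0}
    - {"jaw":0.32,"dx":0.005,"dy":0,"dz":0,"yaw":0}
    - {"jaw":0.32,"dx":0.004,"dy":0,"dz":0,"yaw":0}

```text
clock: 4.3
tool_pos: [0.4882, 0.0267, 0.0425]
eef_rot: [0.98, -0.201, -0.003, -0.005]
contact_force: [-5.1, 3.5, 6.9]
opening: 0.682
```

```bash
python3 go.py -40 13 12.8
```

```text
t 4.3 stage mm [-56.7  10.7  12.5] yawerr(tool) 0.0035 tilt [-0.0047  0.0103] F [-5.12  3.51  6.92] open 0.6820790198876346
tool shift mm [16.7 -2.3 -0.4] yaw 0.0035
```

Emit:
play_rows:
  targets:
    - {"jaw":0.32,"dx":0.004,"dy":-0.001,"dz":0,"yaw":0.003}
    - {"jaw":0.32,"dx":0.004,"dy":-0.001,"dz":0,"yaw":0}
    - {"jaw":0.32,"dx":0.004,"dy":0,"dz":0,"yaw":0}
    - {"jaw":0.32,"dx":0.004,"dy":0,"dz":0,"yaw":0}
    - {"jaw":0.32,"dx":0.0,"dy":0,"dz":0,"yaw":0}

```text
clock: 4.8
tool_pos: [0.4975, 0.022, 0.0419]
eef_rot: [0.979, -0.202, -0.012, -0.003]
contact_force: [-1.3, 2.1, 5.9]
opening: 0.679
```

```bash
python3 go.py -9 13 12.8
python3 - <<'E'
from plant import r
import cv2,numpy as np
for n in("side","top"):
    d=r.snapshot(n); np.savez(f"{n}3.npz",**d)
    f=d["frame"][:,:,::-1]
    a=f[140:250,200:340] if n=="side" else f[165:275,205:325]
    cv2.imwrite(f"pics/{n}3.png",cv2.resize(a,None,fx=5,fy=5,interpolation=cv2.INTER_CUBIC))
E
python3 go.py
```

```text
t 4.8 stage mm [-46.2  10.   11.9] yawerr(tool) 0.0 tilt [-0.0212  0.0114] F [-1.32  2.07  5.87] open 0.6787069194642326
tool shift mm [37.2 -3.  -1.8] yaw 0.0
t 4.9 stage mm [-46.2  10.   11.9] yawerr(tool) 0.0001 tilt [-0.021   0.0113] F [-1.9   1.43  5.82] open 0.6873655191241217
```

View pics/side3.png

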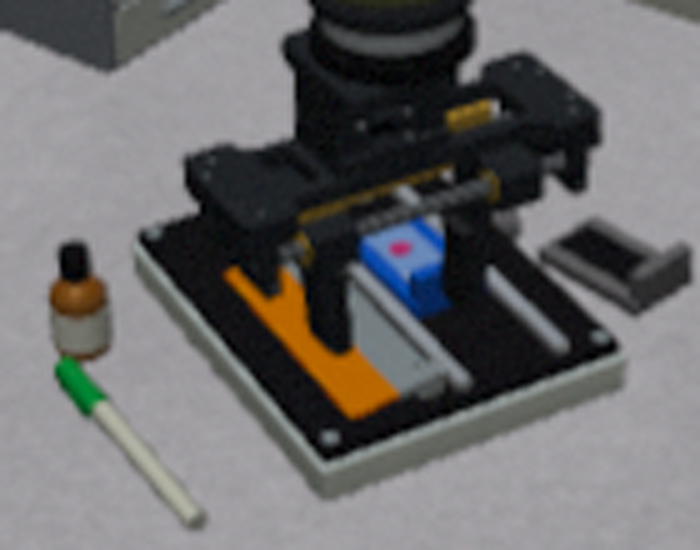

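View pics/top3.png

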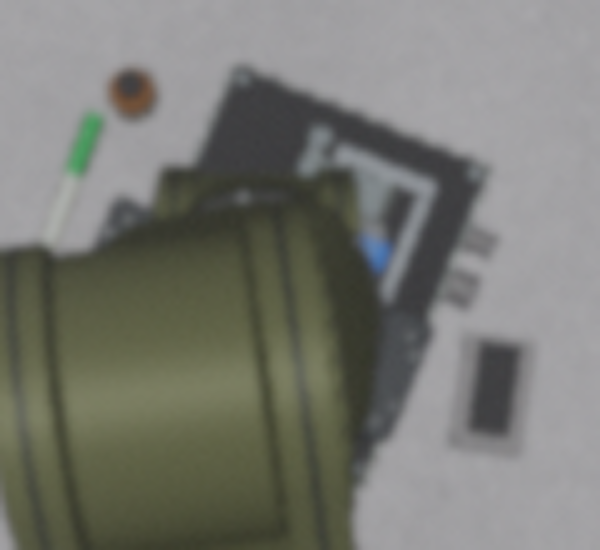

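Emit:
play_rows:
  targets:
    - {"jaw":0.32,"dx":0.007,"dy":-0.002,"dz":-0.0015,"yaw":0}
    - {"jaw":0.32,"dx":0.008,"dy":-0.001,"dz":0,"yaw":0}
    - {"jaw":0.32,"dx":0.008,"dy":-0.001,"dz":0,"yaw":0}
    - {"jaw":0.32,"dx":0.006,"dy":0,"dz":0,"yaw":0}
    - {"jaw":0.32,"dx":0.002,"dy":0,"dz":0,"yaw":0}

```text
clock: 5.4
tool_pos: [0.5227, 0.0123, 0.0421]
eef_rot: [0.979, -0.203, -0.019, -0.002]
contact_force: [-4.9, 4.2, 7.7]
opening: 0.678
```

```bash
python3 go.py -9 13 12.8
```

```text
t 5.4 stage mm [-19.3  11.1  12.1] yawerr(tool) -0.0016 tilt [-0.0365  0.0116] F [-4.94  4.25  7.74] open 0.6784532879946156
tool shift mm [10.3 -1.9 -1.1] yaw -0.0016
```

Emit:
play_rows:
  targets:
    - {"jaw":0.32,"dx":0.006,"dy":-0.001,"dz":-0.001,"yaw":0}
    - {"jaw":0.32,"dx":0.005,"dy":-0.001,"dz":0,"yaw":0}
    - {"jaw":0.32,"dx":0.003,"dy":0,"dz":0,"yaw":0}
    - {"jaw":0.32,"dx":0.001,"dy":0,"dz":0,"yaw":0}
    - {"jaw":0.32,"dx":0.0,"dy":0,"dz":0,"yaw":0}

```text
clock: 5.9
tool_pos: [0.5315, 0.0093, 0.0425]
eef_rot: [0.978, -0.205, -0.028, -0.002]
contact_force: [-3.4, 2.2, 4.8]
opening: 0.682
```

```bash
python3 go.py -9 13 12.8;  python3 - <<'E'
from plant import r
import cv2,numpy as np
for n in("side","top"):
    d=r.snapshot(n); np.savez(f"{n}4.npz",**d)
    f=d["frame"][:,:,::-1]
    a=f[140:250,200:340] if n=="side" else f[165:275,205:325]
    cv2.imwrite(f"pics/{n}4.png",cv2.resize(a,None,fx=5,fy=5,interpolation=cv2.INTER_CUBIC))
E
python3 go.py
```

```text
t 5.9 stage mm [-10.   11.8  12.5] yawerr(tool) -0.005 tilt [-0.0532  0.0151] F [-3.42  2.22  4.82] open 0.6818162956841836
tool shift mm [ 1.  -1.2 -0.3] yaw -0.005
t 6.0 stage mm [-9.9 11.8 12.5] yawerr(tool) -0.0051 tilt [-0.0531  0.0151] F [-3.66  1.66  6.82] open 0.6791274445547408
```

View pics/side4.png

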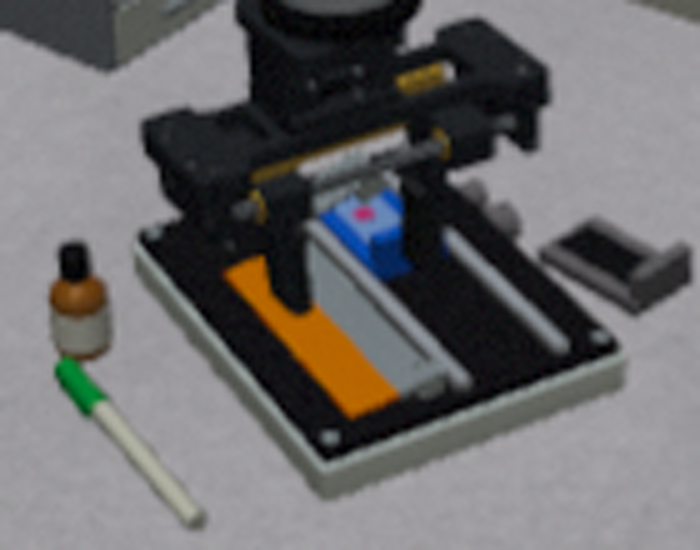

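View pics/top4.png

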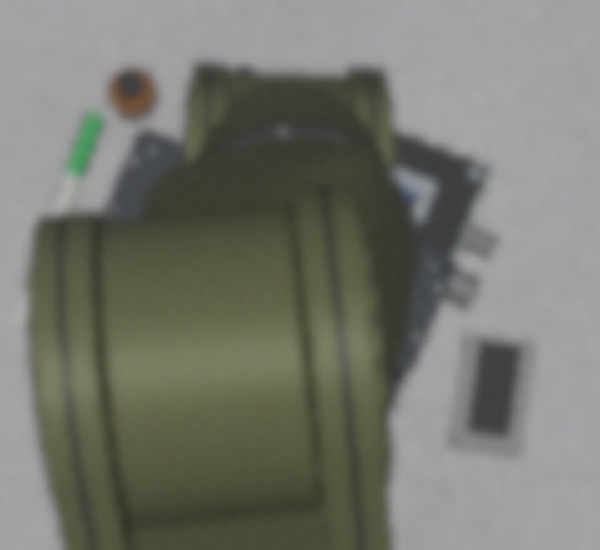

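Emit:
play_rows:
  targets:
    - {"jaw":0.32,"dx":0.004,"dy":-0.001,"dz":0,"yaw":0}
    - {"jaw":0.32,"dx":0.003,"dy":0,"dz":0,"yaw":0}
    - {"jaw":0.32,"dx":0.003,"dy":0,"dz":0,"yaw":0}
    - {"jaw":0.32,"dx":0.002,"dy":0,"dz":0,"yaw":0}
    - {"jaw":0.32,"dx":0.002,"dy":0,"dz":0,"yaw":0}

```text
clock: 6.5
tool_pos: [0.5315, 0.0094, 0.0424]
eef_rot: [0.978, -0.206, -0.044, -0.003]
contact_force: [-7.2, 4.3, 8.2]
opening: 0.678
```

```bash
python3 go.py -18 13 12.8;  python3 - <<'E'
from go import *
n="side"
d=r.snapshot(n); np.savez(f"{n}5.npz",**d)
f=d["frame"][:,:,::-1]
im=cv2.resize(f[140:250,200:340],None,fx=5,fy=5,interpolation=cv2.INTER_CUBIC)
Rc=R.from_quat(d["orientation"])
def pj(s):
    s=np.array(s,float)/1000; w=np.c_[S+s[:,:1]*ex+s[:,1:2]*ey, s[:,2]+.03]
    c=Rc.inv().apply(w-d["position"])*[1,-1,-1]
    return (cv2.projectPoints(c,np.zeros(3),np.zeros(3),d["mtx"],d["dist_coeffs"])[0].reshape(-1,2)-[200,140]+.4)*5
for x0,col in((35,(0,255,0)),(30,(0,0,255))):
  cv2.polylines(im,[pj([(x0-35,-45,24),(x0-27,-45,24),(x0-27,-5,24),(x0-35,-5,24)]).astype(np.int32)],True,col,1)
  cv2.polylines(im,[pj([(x0-35,-3,0),(x0-35,-3,8),(x0+35,-3,8)]).astype(np.int32)],False,col,1)
cv2.imwrite("pics/side5.png",cv2.resize(im[100:350,200:550],None,fx=2,fy=2))
E
```

```text
t 6.5 stage mm [-10.   11.9  12.4] yawerr(tool) -0.0085 tilt [-0.0842  0.0231] F [-7.15  4.29  8.23] open 0.6778356394117991
tool shift mm [-8.  -1.1  0.3] yaw -0.0085
```

View pics/side5.png

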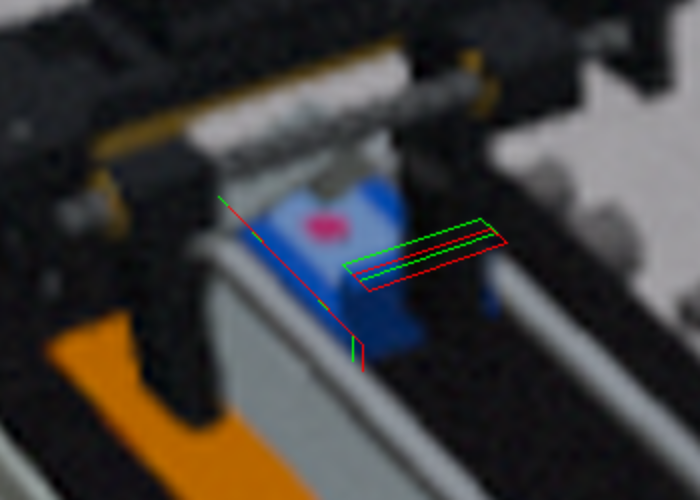

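Emit:
play_rows:
  targets:
    - {"jaw":0.32,"dx":-0.004,"dy":0,"dz":0,"yaw":0}
    - {"jaw":0.32,"dx":-0.004,"dy":0,"dz":0,"yaw":0}
    - {"jaw":0.32,"dx":-0.004,"dy":0,"dz":-0.001,"yaw":0}
    - {"jaw":0.32,"dx":-0.003,"dy":0,"dz":-0.002,"yaw":0}
    - {"jaw":0.32,"dx":0,"dy":0,"dz":-0.003,"yaw":0}

```text
clock: 7.05
tool_pos: [0.5283, 0.0098, 0.0509]
eef_rot: [0.977, -0.21, -0.034, -0.002]
contact_force: [0.0, 0.5, -0.2]
opening: 0.678
```

```bash
python3 go.py -24 13 60;  python3 - <<'E'
from plant import r
import cv2,numpy as np
d=r.snapshot("side")
cv2.imwrite("pics/side6.png",cv2.resize(d["frame"][150:220,230:330,::-1],None,fx=7,fy=7,interpolation=cv2.INTER_CUBIC))
E
```

```text
t 7.05 stage mm [-13.1  11.   20.9] yawerr(tool) -0.0167 tilt [-0.0647  0.0179] F [ 0.05  0.52 -0.19] open 0.6780529559062863
tool shift mm [-13.5  -1.4 -38.3] yaw -0.0167
```

View pics/side6.png

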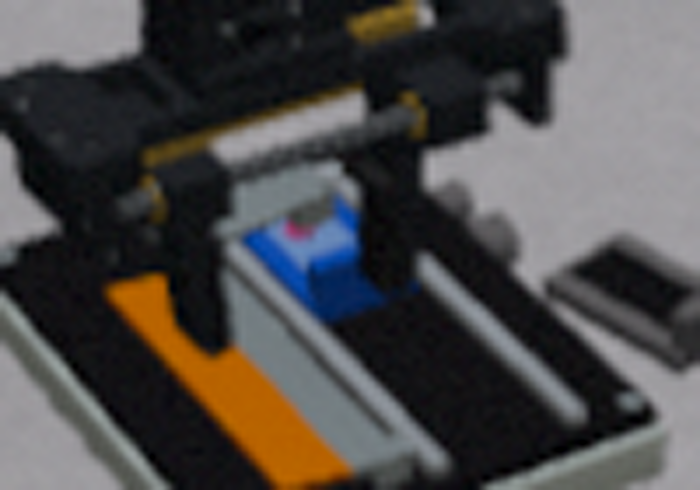

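Emit:
play_rows:
  targets:
    - {"jaw":0.32,"dx":-0.006,"dy":0,"dz":-0.002,"yaw":0}
    - {"jaw":0.32,"dx":-0.006,"dy":0,"dz":-0.01,"yaw":0}
    - {"jaw":0.32,"dx":-0.005,"dy":0,"dz":-0.03,"yaw":0}
    - {"jaw":0.32,"dx":-0.02,"dy":0,"dz":-0.04,"yaw":0}
    - {"jaw":0.32,"dx":-0.03,"dy":0,"dz":-0.04,"yaw":0}

```text
clock: 7.6
tool_pos: [0.4696, 0.036, 0.177]
eef_rot: [0.977, -0.21, -0.041, -0.0]
contact_force: [-0.2, 0.9, 0.2]
opening: 0.684
```

Emit:
play_rows:
  targets:
    - {"jaw":0.32,"dx":-0.03,"dy":0.04,"dz":-0.02,"yaw":0}
    - {"jaw":0.32,"dx":0,"dy":0.045,"dz":-0.02,"yaw":0}
    - {"jaw":0.32,"dx":0,"dy":0.045,"dz":0,"yaw":0}
    - {"jaw":0.32,"dx":0,"dy":0.045,"dz":0,"yaw":0}
    - {"jaw":0.32,"dx":0,"dy":0.045,"dz":0,"yaw":0}

```text
clock: 8.1
tool_pos: [0.3555, -0.1456, 0.2276]
eef_rot: [0.979, -0.198, -0.037, -0.004]
contact_force: [1.7, 0.0, 0.7]
opening: 0.676
```

Emit:
play_rows:
  targets:
    - {"jaw":0.32,"dx":0,"dy":0.03,"dz":0,"yaw":0}
    - {"jaw":0.32,"dx":0,"dy":0.02,"dz":0,"yaw":0}
    - {"jaw":0.32,"dx":0,"dy":0,"dz":0,"yaw":0}
    - {"jaw":0.32,"dx":0,"dy":0,"dz":0,"yaw":0}
    - {"jaw":0.32,"dx":0,"dy":0,"dz":0,"yaw":0}

```text
clock: 8.6
tool_pos: [0.3285, -0.1944, 0.2298]
eef_rot: [0.978, -0.203, -0.039, -0.004]
contact_force: [-0.2, -0.5, 0.6]
opening: 0.682
```

```bash
python3 go.py;  python3 - <<'E'
from go import *
for n in("side","top"):
    d=r.snapshot(n); np.savez(f"{n}7.npz",**d); P=cloud(d)
    o=(200,140) if n=="side" else (205,165)
    f=d["frame"][:,:,::-1][o[1]:o[1]+110,o[0]:o[0]+140]
    im=cv2.resize(f,None,fx=5,fy=5,interpolation=cv2.INTER_CUBIC)
    Rc=R.from_quat(d["orientation"])
    def pj(s):
        s=np.array(s,float)/1000; w=np.c_[S+s[:,:1]*ex+s[:,1:2]*ey, s[:,2]+.03]
        c=Rc.inv().apply(w-d["position"])*[1,-1,-1]
        return (cv2.projectPoints(c,np.zeros(3),np.zeros(3),d["mtx"],d["dist_coeffs"])[0].reshape(-1,2)-o+.4)*5
    cv2.polylines(im,[pj([(0,-45,24),(8,-45,24),(8,-5,24),(0,-5,24)]).astype(np.int32)],True,(0,255,0),1)
    cv2.imwrite(f"pics/{n}7.png",im)
    hs=cv2.cvtColor(np.ascontiguousarray(d["frame"]),cv2.COLOR_RGB2HSV).astype(int)
    q=(P[...,:2]-S); sx=q@ex*1000; sy=q@ey*1000; z=(P[...,2]-.03)*1000
    b=(hs[...,0]>98)&(hs[...,0]<130)&(hs[...,1]>70)&(hs[...,2]>40)&(abs(sx)<100)&(abs(sy+25)<30)&(z>-5)
    print(n,b.sum(),"x",np.percentile(sx[b],[1,99]),"y",np.percentile(sy[b],[1,99]))
    o=(hs[...,0]>8)&(hs[...,0]<25)&(hs[...,1]>110)&(hs[...,2]>100)&(abs(sx)<100)&(abs(sy-50)<20)
    A=np.c_[sy[o]-50,np.ones(o.sum())]; c=np.linalg.lstsq(A,z[o],rcond=None)[0]; print("plate slope, z@50",c)
E
```

```text
t 8.6 stage mm [-115.6 -255.7  199.8] yawerr(tool) -0.001 tilt [-0.0746  0.0242] F [-0.22 -0.51  0.62] open 0.6819906108818568
side 272 x [-2.43976972 51.90249299] y [-47.84941229  -0.66090218]
plate slope, z@50 [ 0.09564    17.20912845]
top 194 x [-1.99854611 68.60030289] y [-47.14061336  -2.41688641]
plate slope, z@50 [-0.08268314 16.83619393]
```

View pics/side7.png

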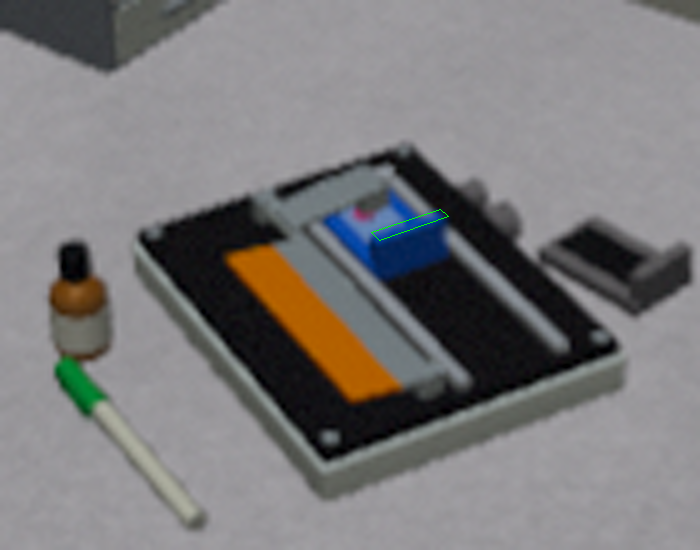

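View pics/top7.png

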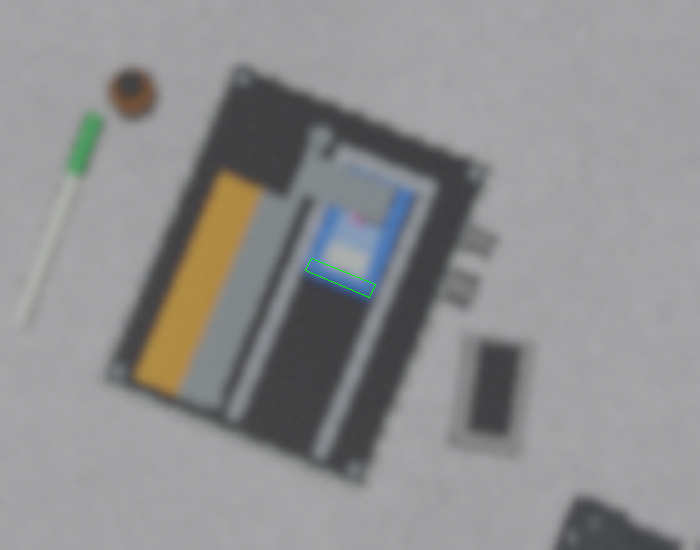

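Run:
```python
from h import *
d=np.load("top7.npz"); S=np.array([.536,-.0055]); Y=np.deg2rad(-23.35); ex=np.array([np.cos(Y),np.sin(Y)]); ey=np.array([-ex[1],ex[0]])
Rc=R.from_quat(d["orientation"])
def rect(d,x0,x1,y0,y1,z,s):
    # rectified view at height z (mm over deck), s px/mm
    xs=np.arange(x0,x1,1/s); ys=np.arange(y1,y0,-1/s); Y_,X_=np.meshgrid(ys,xs[::-1])
    w=np.c_[S+np.c_[X_.ravel()]*ex/1000+np.c_[Y_.ravel()]*ey/1000,np.full(X_.size,.03+z/1000)]
    c=Rc.inv().apply(w-d["position"])*[1,-1,-1]
    uv=cv2.projectPoints(c,np.zeros(3),np.zeros(3),d["mtx"],d["dist_coeffs"])[0].reshape(X_.shape+(2,)).astype(np.float32)
    return cv2.remap(np.ascontiguousarray(d["frame"]),uv[...,0],uv[...,1],cv2.INTER_LINEAR)
im=rect(d,-20,95,-60,10,8,5)[:,:,::-1].copy()
for x in(0,35,70): cv2.line(im,(0,int((95-x)*5)),(40,int((95-x)*5)),(0,0,255),1)
cv2.imwrite("pics/rect.png",im)
# profiles along x at y=-42 (right of jaw pad) and -25
for z,y in((8,-42),(24,-25)):
    p=rect(d,-20,90,y-2,y+2,z,1).mean(1)[::-1]
    print(z,y,[(i-20,*p[i].astype(int)) for i in list(range(8,28))+list(range(76,104)) if (z==8)==(i>50)])
```

```text
8 -42 [(56, np.int64(76), np.int64(115), np.int64(169)), (57, np.int64(76), np.int64(115), np.int64(170)), (58, np.int64(77), np.int64(114), np.int64(169)), (59, np.int64(76), np.int64(114), np.int64(168)), (60, np.int64(76), np.int64(113), np.int64(167)), (61, np.int64(76), np.int64(113), np.int64(167)), (62, np.int64(77), np.int64(113), np.int64(167)), (63, np.int64(78), np.int64(114), np.int64(166)), (64, np.int64(79), np.int64(115), np.int64(167)), (65, np.int64(82), np.int64(116), np.int64(167)), (66, np.int64(87), np.int64(118), np.int64(166)), (67, np.int64(93), np.int64(121), np.int64(165)), (68, np.int64(101), np.int64(125), np.int64(164)), (69, np.int64(110), np.int64(129), np.int64(162)), (70, np.int64(120), np.int64(135), np.int64(161)), (71, np.int64(128), np.int64(139), np.int64(160)), (72, np.int64(132), np.int64(142), np.int64(158)), (73, np.int64(136), np.int64(144), np.int64(156)), (74, np.int64(138), np.int64(144), np.int64(153)), (75, np.int64(137), np.int64(142), np.int64(150)), (76, np.int64(134), np.int64(138), np.int64(145)), (77, np.int64(130), np.int64(134),
[... 596 characters left out ...]
, np.int64(71)), (-6, np.int64(61), np.int64(65), np.int64(75)), (-5, np.int64(60), np.int64(67), np.int64(83)), (-4, np.int64(60), np.int64(71), np.int64(94)), (-3, np.int64(60), np.int64(76), np.int64(106)), (-2, np.int64(62), np.int64(83), np.int64(120)), (-1, np.int64(64), np.int64(90), np.int64(134)), (0, np.int64(66), np.int64(99), np.int64(146)), (1, np.int64(70), np.int64(106), np.int64(157)), (2, np.int64(75), np.int64(113), np.int64(164)), (3, np.int64(82), np.int64(119), np.int64(169)), (4, np.int64(89), np.int64(125), np.int64(173)), (5, np.int64(99), np.int64(131), np.int64(174)), (6, np.int64(111), np.int64(137), np.int64(174)), (7, np.int64(123), np.int64(143), np.int64(174))]
```

View pics/rect.png

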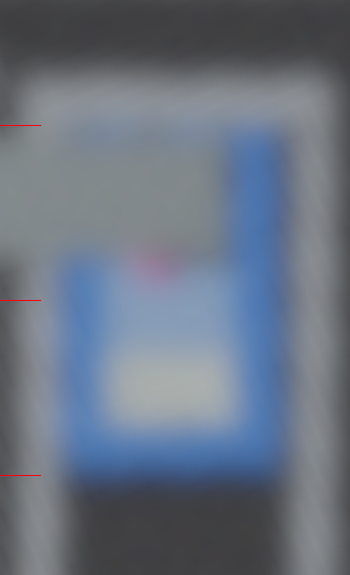

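```bash
python3 -c "
from plant import r
print(r.finish_job())"
```

```text
the job is handed in; nothing more can be done
None
```

The blue holder is loaded against the end stop with the clip resting on it. I handed the job in at about 8.7 s of the 32 s allowed. No verdict was reported, so this rests on my own measurements.

**What I did:** I opened the gripper to about 60 mm and lined it up with the stage. One fingertip pressed the thumb plate down to about 12 mm above the deck, at about 5 N. Keeping it down, I slid the tool along the channel so the other finger pushed the holder by its lip. I stopped when the tool stalled with the push force rising to about 8 N. I then backed off, released the clip and moved clear.

**Last checks:**
- **Holder position:** in the rectified top view the holder's front edge meets the stop with no dark gap. It sits between the rails, at about x = 33–35 mm.
- **Clip:** depth readings put the thumb plate about 17 mm above the deck. That suggests a clip angle of 0.15–0.16 rad. I expected about 17.8 mm and 0.13 rad. I put the difference down to depth noise, but my figure is at or just over the 0.15 limit. The plate's slope also came out with opposite signs in the two cameras, so I did not use it.
- **Bystanders:** the bottle, pen and spare holder look unmoved in the final pictures. I did not check the other bystanders again, but the arm did not go near them.

**Off plan:** the tool tilted by up to about 0.09 rad while pushing. The moves cannot correct tilt, and it did not disturb the push.

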